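Put the flacon away and roll the tambour cover shut

ROBOT

A 7-joint arm with a two-finger parallel gripper is mounted at the origin on a cart in front of the work surface, level with it; the furniture and walls round the work are solid. World frame = base frame: x ahead of the robot, y to its left, z up, the work surface at z = 0. Lengths are in m, angles in degrees, forces in N, time in s.
With the tool pointing down it reaches from about 0.425 to 0.95 m from the base axis. Payload 4.7 kg.
Tool frame: the origin (TCP) lies between the finger pads; the fingertips stand 22 mm ahead of it and the grasp point (between the pads) lies 3 mm ahead of it; z points along the fingers, y is the line along which they close (so a half turn about z gives the same grasp; the last joint's range is limited). The gripper opens to 85 mm and grips with 20 to 120 N. Pads are 22 mm wide; open, the fingers measure 114 mm over their backs; the gripper's body (76 mm by 85 mm) begins 54 mm behind the grasp point. The pads swing forward as they close: fully open they stand 13 mm farther back than shut.
Start: joints at [72.714, 26.849, -2.785, 87.806, 1.381, 65.374, -4.715], TCP at [0.182, -0.65, 0.253] pointing down, gripper open.
Joint ranges: [-148.3, 148.3], [-19.14, 114.17], [-79.39, 73.82], [5.75, 140.21], [-59.74, 239.74], [12.07, 113.84], [-152.46, 152.46]. Speed limits (degrees/s): [147.25, 147.25, 180, 180, 180, 180, 180].

INTERFACE

Orientations are given as a 3x3 rotation matrix whose columns are the frame's x, y, z axes.
In Python, from bench import * gives the robot as it stands.
- The arm moves only by the tool play_rows, never from a script. Its argument "commands" is a list that holds one entry, the list of rows, each a list of 5 numbers: the shift along the world's x, y, z in mm, then the turn about the world's z in rad, then the finger opening in mm, from 0 to 85.4. In form: [[[x, y, z, roll, gripper], ...]]. A call has 1 to 5 rows; each row shifts and turns the commanded pose from where the row before left it; what a row does not reach is not made up. A row lasts 1/12 s, in which the tool goes at most 41.7 mm and 7.16 degrees, less where a joint would pass 70% of its speed; a pose out of reach is approached as far as the arm can. A call is refused whole if a number of a shift passes 41.7 or a number of a turn 0.125, either way. A call with a gripper value outside its range is refused whole. The fingers move at their own pace and stop on an object; "grip_force" is the grip in N (left out, the last holds). Time passes only in rows, so rows that do not move let the fingers close. It gives the time, the measured TCP pose, the force, the opening and the grip force at its end, in the units of the state.
- read_state(): the state, without advancing time (a new reading comes with each control period).
- grab_frame(name): name is "side" or "top"; returns a dict with "image" (400x640x3 uint8, blue, green, red), "depth" (400x640 float32, m along the optical axis (not along the pixel's ray), 0 where there is no reading), "K" (3x3 intrinsics, pixels), "world_from_camera" (4x4, takes a point from camera to world coordinates). Camera axes: x right, y down, z forward; pixel columns grow to the right and rows downward; lengths in m; the calibration is good to about 2 mm. A picture is of the moment at which its call begins.
- finish_job(): hands the job in; it is judged then, once.
Trained networks look in a picture, given as the dict that the camera call returned (one of the last four; its "shot" number tells which), for a name from the list of things; names that differ only in an ending like _2 or _b are one class to them, and where a whole thing is asked for, a point or a joint stands for the part that bears it (a point fixed in the world has none). Each returns a list of dicts, best first, with "p" (0 to 1); they miss things now and then, are a little off and sometimes report something else, mostly with a low value. They report only what shows in the picture. A call takes as long as a camera call. They do not tell look-alikes from the thing itself.
- find_in(picture, query): "at" ([x, y, z] in m, in the coordinates of the camera as it stood for that picture, good to about 4 mm: the middle of the surface that is visible of it).
- cut_out(picture, query): "region" (400x640 bool, what is visible of it).
- spot_point(picture, query): "at" ([x, y, z] in m, in the coordinates of the camera as it stood for that picture, good to about 4 mm: a listed point, or the origin of a listed thing).
The state is a dict: "time": time; "joint_pos": joint angles; "joint_vel": joint speeds; "tau": joint torques, N m; "eef_pos": TCP position; "tool_rot": TCP orientation; "wrist_force": force on the tool from outside, world axes, zero at the start; "ft_torque": the same for the moment, N m; "width": opening from 0.0 (shut) to 1.0 (fully open); "grip_force": force on a finger pad.
Only numpy, scipy, OpenCV 4.12 (cv2) and the standard library are available. Lean on these libraries where they do the work, as an engineer would, in place of code of your own. Each camera call takes 0.05 s, during which the arm holds its last target. There are 200 camera calls.

TASK

Put the small clear flacon with the teal label away in the grey roll-top cabinet: stand it upright on the cabinet's floor beside the pot that is already in there and let go of it. Then roll the wooden tambour cover down along its track by its metal lip until it is fully shut.

Things in the scene. Friction and masses are not known exactly. Their poses are not given: they have to be found in the camera images.
- flacon_mid (a point): small clear flacon, teal label, grey-brown cap, 30 (its x) x 38 (its y) x 90 mm high, 0.12 kg, loose and upright on the worktop left of the cabinet; this point is its centre, 45 mm up; z is up. Its flat-sided body reaches 58 mm up, the cap (26 mm across) above that. A low cream pot (61 mm across, 48 mm high, black lid) near it is not wanted.
- cabinet: (mm) fixed grey half-drum 314 (x) x 324 (y) x 202; origin centre of underside on worktop; open front faces -x, z up. Track axis along y at x 0, z 45. Inner faces of sides y = +-150. Floor z 12 from x -130 to 130; front sill x -145 to -133, 60 high; fixed hood over the rear, x > 35. Dark pot with gold lid, 53 wide, 36 high, fixed at x -70, y 105; rest of floor free; flacon fits at x -100 to -50.
- cover (a joint): roll angle (rad) of the wooden slatted cover about the cabinet's track axis: 0 = fully shut (lip down at the front sill), 1.57 = fully open (rolled back under the hood; the front half is then open from above). The slats form a 100 degree arc of outer radius 143 mm. It stays where it is left; about 3 to 5 N at the lip moves it.
- cover_lip (a point): centre of the cover's metal lip: plate 140 mm long (cabinet y, centred), 8 mm thick, standing out radially 143 to 178 mm from the track axis (this point: 160.5), at an elevation of 10 degrees + cover angle above the level line from the axis to the front: upright on top when open, pointing forward when shut. Shut fingers can push its rear/upper face forward and down along the arc.
Not all that is in view belongs to the job. There is more than one size of the part that bears flacon_mid; the job needs the largest.

How it is judged (in metres and radians):
On the way:
1. the flacon stands upright on the cabinet's floor, the cover still open (x of flacon_mid in the frame of cabinet between -0.13 and 0.13 m and y of flacon_mid in the frame of cabinet between -0.15 and 0.15 m and z of flacon_mid in the frame of cabinet below 0.067 m and angle between flacon_mid's own z axis and vertical below 0.17 rad and value of joint cover above 0.6 rad), for 0.2 s.
At the end, for the whole second after the job is handed in: the flacon stands inside the cabinet on its floor (its centre less than 67 mm above the worktop), upright within 10 degrees, and the cover is shut: within 0.1 rad (14 mm along the track) of its stop (x of flacon_mid in the frame of cabinet between -0.13 and 0.13 m and y of flacon_mid in the frame of cabinet between -0.15 and 0.15 m and z of flacon_mid in the frame of cabinet below 0.067 m and angle between flacon_mid's own z axis and vertical below 0.17 rad and value of joint cover below 0.1 rad); the robot touches nothing.
It also fails if it takes over 54 s, if anything falls off the work surface, if the arm or the gripper's body presses on something with over 40 N, if the wrist force passes 120 N, or if a joint passes its speed limit or range.

## Working session

There is one attempt and no reset: what is moved stays moved. The work goes in short steps, Python scripts to look and compute and a tool call to move; the robot and the scene stay as the last step left them, time stands still between calls to the robot, and variables do not carry over. Pictures are saved under pics/ and viewed, at most 10 in all, crops included, and the job is handed in when it is done.

Besides the shell and the picture viewer there is one more tool, called after "Emit:" as a command line: name --argument value ..., lists and objects as JSON in quotes. play_rows: Moves the arm, as the interface text tells. Its arguments: {"type":"object","properties":{"commands":{"type":"array"},"grip_force":{"type":"number"}},"required":["commands"]}

```bash
mkdir -p pics; cat > h.py <<'E'
from bench import *
import numpy as np, cv2
def w(f,p): return (f["world_from_camera"]@np.r_[p,1])[:3]
def px(f,p):
    q=np.linalg.inv(f["world_from_camera"])@np.r_[p,1]; q=f["K"]@q[:3]; return (q[:2]/q[2]).round(0)
E
python3 - <<'E'
from h import *
s=read_state(); print(s)
for n in("side","top"):
    f=grab_frame(n); cv2.imwrite(f"pics/{n}0.png",f["image"])
    print(n,f["world_from_camera"].round(3).tolist())
    for q in("flacon_mid","cabinet","cover_lip"):
        for d in spot_point(f,q)[:5]: print(q,round(d["p"],2),w(f,d["at"]).round(3),px(f,w(f,d["at"])))
E
```

```text
{'time': 0.0, 'joint_pos': array([72.7143266 , 26.89810657, -2.78447621, 87.87610595,  1.38087661,
       65.37559448, -4.71621798]), 'joint_vel': array([ 0.11999663,  0.0049621 ,  0.0601377 ,  0.01143197, -0.00896825,
       -0.02581935, -0.02520765]), 'tau': array([-8.49130229e-04, -5.10310936e+01, -4.68611741e-02, -2.37708592e+01,
        1.07047748e-02,  7.56835914e-03, -1.55870248e-05]), 'eef_pos': array([ 0.18171953, -0.64949375,  0.25223438]), 'tool_rot': array([[ 9.63016455e-01,  2.69441873e-01, -6.19497991e-04],
       [ 2.69442574e-01, -9.63014520e-01,  1.93197497e-03],
       [-7.60306071e-05, -2.02744282e-03, -9.99997942e-01]]), 'wrist_force': array([-0.65318231, -0.57810301,  0.24124844]), 'ft_torque': array([-0.02129283, -0.06804121,  0.00179941]), 'grip_force': 0.0, 'width': 0.9994952091802422}
side [[0.429, -0.754, 0.497, 0.137], [-0.903, -0.358, 0.237, -0.153], [-0.0, -0.551, -0.835, 0.835], [0.0, 0.0, 0.0, 1.0]]
flacon_mid 0.68 [0.451 0.168 0.035] [256. 240.]
flacon_mid 0.52 [0.614 0.166 0.036] [289. 190.]
cabinet 0.81 [ 0.653 -0.11  -0.001] [393. 224.]
cover_lip 0.95 [ 0.651 -0.113  0.203] [409. 177.]
top [[0.349, -0.726, 0.592, 0.073], [-0.937, -0.258, 0.236, -0.167], [-0.019, -0.637, -0.771, 0.749], [0.0, 0.0, 0.0, 1.0]]
flacon_mid 0.86 [0.536 0.18  0.045] [254. 212.]
flacon_mid 0.63 [0.451 0.168 0.035] [242. 245.]
flacon_mid 0.49 [0.619 0.162 0.037] [276. 191.]
cabinet 0.77 [ 0.653 -0.104  0.   ] [382. 219.]
cover_lip 0.68 [ 0.65  -0.111  0.204] [396. 160.]
```

View pics/side0.png

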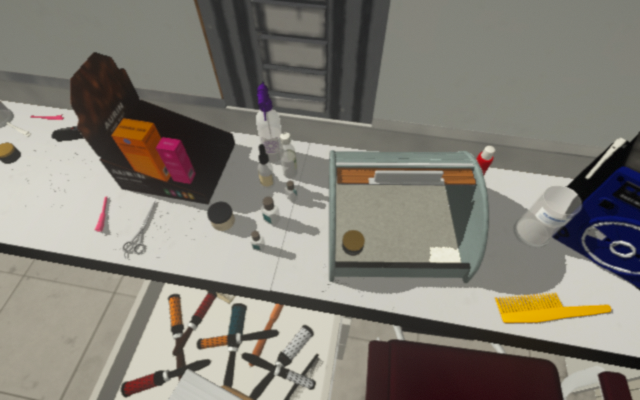

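View pics/top0.png

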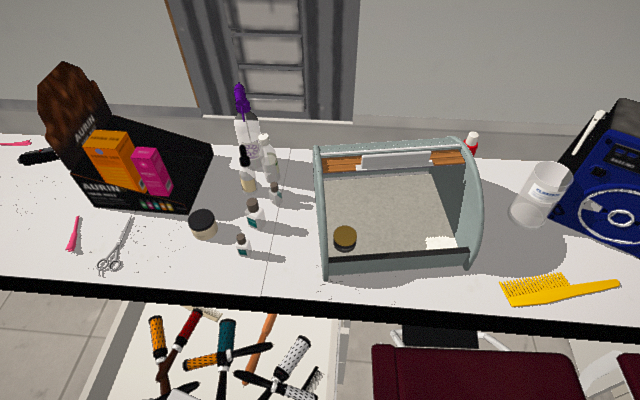

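Both pictures show three teal-labelled flacons left of the cabinet. In the top view they are at (242,245), (254,212) and (276,191). The one at (254,212) looks the largest, with its centre 45 mm up against about 35 mm for the others. The cover is open, and the dark pot is at (345,238). I'll confirm with one crop and measure the yaws.

```bash
python3 - <<'E'
from h import *
ims=[]
for n in("side","top"):
    f=grab_frame(n); D=f["depth"];K=f["K"]
    v,u=np.mgrid[:400,:640]; P=np.dstack([(u-K[0,2])/K[0,0]*D,(v-K[1,2])/K[1,1]*D,D])
    W=P@f["world_from_camera"][:3,:3].T+f["world_from_camera"][:3,3]
    for d in cut_out(f,"flacon_mid"):
        m=d["region"]&(D>0); q=W[m]; 
        if len(q)<5: continue
        c=np.median(q,0)
        print(n,"fl",round(d["p"],2),m.sum(),c.round(3),"zmax",np.percentile(q[:,2],98).round(3))
        if abs(c[0]-.53)<.03 and abs(c[1]-.18)<.03:
            for a,b in((.012,.05),(.062,.1)):
                s=q[(q[:,2]>a)&(q[:,2]<b)][:,:2]
                if len(s)>4: print("  rect",a,cv2.minAreaRect((s*1000).astype(np.float32)),np.percentile(s,[2,98],axis=0).round(3).tolist())
    for d in cut_out(f,"cabinet")[:1]:
        q=W[d["region"]&(D>0)]
        s=q[(q[:,2]>.05)&(q[:,2]<.25)]
        print("cab",d["p"],cv2.minAreaRect((s[:,:2]*1000).astype(np.float32)))
        s=q[(q[:,2]>.054)&(q[:,2]<.066)]   # sill top
        print("sill",len(s)); 
        s=s[s[:,0]<.56]
        if len(s)>5: print(cv2.fitLine((s[:,:2]*1000).astype(np.float32),cv2.DIST_HUBER,0,.01,.01).ravel(), s.min(0),s.max(0))
    for d in cut_out(f,"cover_lip")[:1]:
        q=W[d["region"]&(D>0)]; print("cover",q[q[:,2]>.19].mean(0)); s=q[q[:,2]>.19]
        print(cv2.minAreaRect((s[:,:2]*1000).astype(np.float32)))
    x,y=(254,212) if n=="top" else (268,208)
    ims.append(cv2.resize(f["image"][y-50:y+60,x-50:x+50],None,fx=4,fy=4,interpolation=cv2.INTER_CUBIC))
cv2.imwrite("pics/crop.png",np.hstack(ims))
E
```

```text
side fl 0.67 194 [0.608 0.157 0.04 ] zmax 0.069
side fl 0.66 235 [0.445 0.161 0.041] zmax 0.069
side fl 0.59 394 [0.524 0.168 0.056] zmax 0.091
  rect 0.012 ((523.0042114257812, 170.83486938476562), (20.993980407714844, 43.34695053100586), 28.759342193603516) [[0.516, 0.157], [0.541, 0.193]]
  rect 0.062 ((531.366943359375, 175.75823974609375), (24.609113693237305, 23.447912216186523), 60.57373046875) [[0.52, 0.164], [0.542, 0.187]]
cab 0.66 ((686.0270385742188, -122.52362060546875), (360.6495056152344, 378.7322998046875), 24.771568298339844)
sill 1071
[ 4.1825145e-01 -9.0833127e-01  5.1159073e+02 -1.3546472e+02] [ 0.44464814 -0.24894548  0.05406089] [ 0.559836   -0.02498359  0.0653253 ]
cover [ 0.64693409 -0.11028866  0.20707614]
((656.4144897460938, -106.61245727539062), (33.16926956176758, 289.56396484375), 23.976171493530273)
top fl 0.92 500 [0.524 0.17  0.053] zmax 0.09
  rect 0.012 ((523.7357177734375, 171.40505981445312), (22.41488265991211, 43.73334884643555), 30.0474796295166) [[0.517, 0.157], [0.542, 0.195]]
  rect 0.062 ((532.606201171875, 176.09030151367188), (24.28898811340332, 23.873151779174805), 7.080671787261963) [[0.521, 0.164], [0.544, 0.187]]
top fl 0.74 225 [0.609 0.158 0.038] zmax 0.068
top fl 0.53 302 [0.445 0.162 0.04 ] zmax 0.068
cab 0.85 ((644.9852294921875, -110.77117919921875), (293.9112548828125, 323.89459228515625), 24.600820541381836)
sill 1173
[ 4.1772211e-01 -9.0857482e-01  5.1211584e+02 -1.3289337e+02] [ 0.44595239 -0.24784582  0.05402254] [0.5599512  0.02455415 0.0656119 ]
cover [ 0.64703397 -0.10731872  0.20803529]
((647.6331787109375, -69.52892303466797), (46.585384368896484, 229.71441650390625), 25.616832733154297)
```

View pics/crop.png

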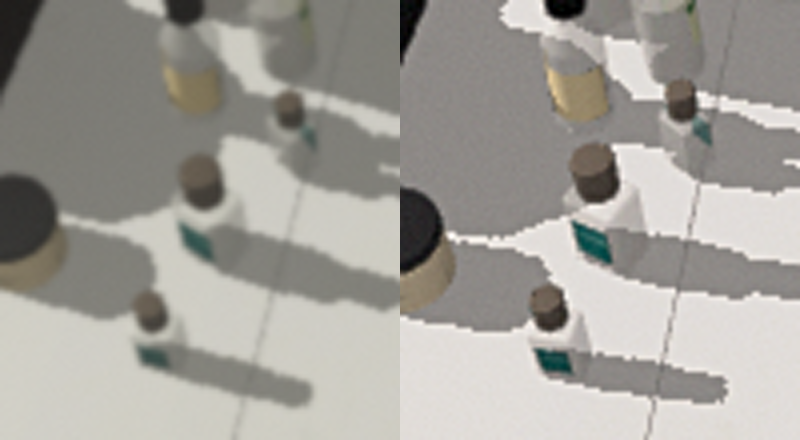

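The crop confirms the middle flacon, at top (254,212), is clearly the biggest of the three: cap top at about 0.09 m against 0.068 m. Cabinet yaw is about 24.7°. Next I'll fit the flacon's yaw.

```bash
cat > fit.py <<'E'
from h import *
from scipy.optimize import least_squares
Q=[]
for n in("side","top"):
    f=grab_frame(n); D=f["depth"];K=f["K"]
    v,u=np.mgrid[:400,:640]; P=np.dstack([(u-K[0,2])/K[0,0]*D,(v-K[1,2])/K[1,1]*D,D])
    W=P@f["world_from_camera"][:3,:3].T+f["world_from_camera"][:3,3]
    q=W[(D>0)&(abs(W[...,0]-.532)<.04)&(abs(W[...,1]-.176)<.04)&(W[...,2]>.008)&(W[...,2]<.05)]
    Q.append(q[:,:2])
q=np.vstack(Q)
def r(p):
    c,s=np.cos(p[2]),np.sin(p[2]); d=q-p[:2]; l=np.c_[d@[c,s],d@[-s,c]]
    e=abs(l)-[.015,.019]; return np.where((e>0).all(1),np.hypot(*np.maximum(e,0).T),e.max(1))
for a in range(0,180,15):
    o=least_squares(r,[.532,.176,np.radians(a)],loss="soft_l1",f_scale=.002)
    print(a,(o.x[:2]*1000).round(1),np.degrees(o.x[2]).round(1),o.cost*1e6)
E
python3 fit.py
```

```text
0 [533.6 177.4] -9.1 125.46018010661537
15 [533.6 177.4] -9.1 125.46018010661705
30 [533.6 177.4] -9.1 125.4601801066128
45 [532.2 174.3] 43.0 1182.0369121898925
60 [536.9 173. ] 80.0 179.41201176125637
75 [536.9 173. ] 80.0 179.41201173306888
90 [536.9 173. ] 80.0 179.41201173345786
105 [536.9 173. ] 80.0 179.41201173300362
120 [536.9 173. ] 80.0 179.412011775785
135 [533.6 177.4] 170.7 125.50853201611918
150 [533.6 177.4] 170.7 125.50853201611912
165 [533.6 177.4] 170.7 125.50853201611915
```

Emit:
play_rows --commands '[[[24,34,10,0,85],[24,34,10,0,85],[24,34,10,0,85],[24,34,10,0,85],[24,34,10,0,85]]]'

```text
time: 1.32
eef_pos: [0.2995, -0.4828, 0.3026]
tool_rot: [[0.963, 0.269, 0.0], [0.269, -0.963, -0.0], [0.0, 0.0, -1.0]]
wrist_force: [0.4, -0.3, 0.3]
width: 0.995
grip_force: 0.0
```

Emit:
play_rows --commands '[[[24,34,0,-0.06,85],[24,34,0,-0.06,85],[14,38,0,-0.06,85],[14,38,0,-0.06,85],[14,38,0,-0.06,85]]]'

```text
time: 1.73
eef_pos: [0.3892, -0.3006, 0.3023]
tool_rot: [[1.0, -0.03, 0.001], [-0.03, -1.0, -0.001], [0.001, 0.001, -1.0]]
wrist_force: [0.5, 0.3, -0.5]
width: 0.995
grip_force: 0.0
```

Emit:
play_rows --commands '[[[14,38,0,-0.06,85],[14,38,0,-0.06,85],[14,38,0,-0.06,85],[8,38,0,-0.06,85],[8,38,0,-0.06,85]]]'

```text
time: 2.15
eef_pos: [0.447, -0.1105, 0.3024]
tool_rot: [[0.946, -0.324, 0.001], [-0.324, -0.946, -0.0], [0.001, 0.0, -1.0]]
wrist_force: [0.8, -0.6, -0.8]
width: 0.997
grip_force: 0.0
```

Emit:
play_rows --commands '[[[11,36,0,0.035,60],[11,36,0,0.035,60],[11,36,0,0.035,60],[11,36,0,0.035,60],[11,36,0,0.035,60]]]'

```text
time: 2.57
eef_pos: [0.502, 0.0692, 0.3024]
tool_rot: [[0.989, -0.15, 0.001], [-0.15, -0.989, -0.0], [0.001, 0.0, -1.0]]
wrist_force: [1.5, -0.1, 0.7]
width: 0.699
grip_force: 0.0
```

Emit:
play_rows --commands '[[[11,36,-25,0,60],[11,36,-25,0,60],[10,35,-25,0,60],[0,0,-35,0,60],[0,0,0,0,60]]]'

```text
time: 2.98
eef_pos: [0.5278, 0.1677, 0.1915]
tool_rot: [[0.989, -0.147, -0.011], [-0.147, -0.989, -0.002], [-0.01, 0.004, -1.0]]
wrist_force: [-1.1, -1.8, -1.2]
width: 0.7
grip_force: 0.0
```

```bash
python3 - <<'E'
from h import *
f=grab_frame("side"); D=f["depth"];K=f["K"]
v,u=np.mgrid[:400,:640]; P=np.dstack([(u-K[0,2])/K[0,0]*D,(v-K[1,2])/K[1,1]*D,D])
W=P@f["world_from_camera"][:3,:3].T+f["world_from_camera"][:3,3]
q=W[195:230,203:236].reshape(-1,3); q=q[(q[:,2]>.042)&(q[:,2]<.055)]
print("pot",cv2.minEnclosingCircle((q[:,:2]*1000).astype(np.float32)))
s=read_state(); print(s["eef_pos"],s["tool_rot"][:,1],s["width"])
cv2.imwrite("pics/s1.png",f["image"][120:320,150:430].repeat(2,0).repeat(2,1))
E
```

```text
pot ((0.0, 0.0), 0.0)
[0.52936989 0.16656764 0.19426838] [-0.1497971  -0.98871132  0.00327827] 0.7061099448284222
```

View pics/s1.png

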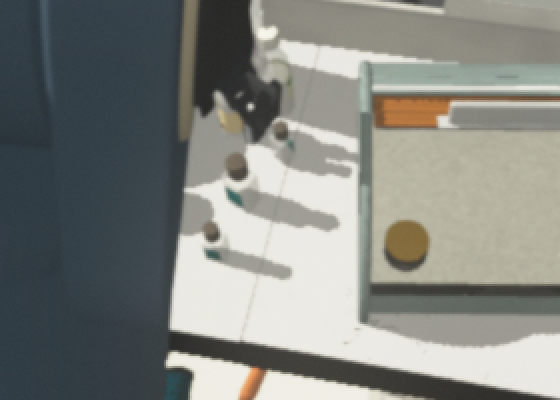

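The crop shows the target flacon at about (238,178), clear below the gripper, and the arm hiding the cream pot. I'll get the pot's place from its earlier pixel.

```bash
python3 - <<'E'
from h import *
f=grab_frame("side"); T=f["world_from_camera"]
for n,p,z in(("pot",(220,210),.048),("amberbase",(266,186),.0)):
    d=T[:3,:3]@np.linalg.inv(f["K"])@[*p,1]; print(n,T[:3,3]+d*(z-T[2,3])/d[2])
print(read_state()["eef_pos"])
E
```

```text
pot [0.47973072 0.28589257 0.048     ]
amberbase [0.6196431 0.2427329 0.       ]
[0.53101929 0.16630192 0.1966279 ]
```

Emit:
play_rows --commands '[[[3,11,-20,0,70],[0,0,-30,0,70],[0,0,-20,0,70],[0,0,0,0,70],[0,0,0,0,70]]]'

```text
time: 3.5
eef_pos: [0.5355, 0.1769, 0.1288]
tool_rot: [[0.988, -0.154, 0.002], [-0.154, -0.988, -0.0], [0.002, -0.0, -1.0]]
wrist_force: [-0.1, 0.1, 0.8]
width: 0.82
grip_force: 0.0
```

Emit:
play_rows --commands '[[[-2,0,-25,0,70],[0,0,-25,0,70],[0,0,-20,0,70],[0,0,-15,0,70],[0,0,0,0,70]]]'

```text
time: 3.92
eef_pos: [0.5329, 0.177, 0.0424]
tool_rot: [[0.988, -0.153, -0.0], [-0.153, -0.988, -0.001], [-0.0, 0.001, -1.0]]
wrist_force: [-0.1, 0.3, 0.6]
width: 0.817
grip_force: 0.0
```

Emit:
play_rows --commands '[[[0,0,0,0,25],[0,0,0,0,25],[0,0,0,0,25],[0,0,0,0,25],[0,0,0,0,25]]]' --grip_force 30

```text
time: 4.33
eef_pos: [0.5342, 0.1783, 0.0447]
tool_rot: [[0.988, -0.152, 0.004], [-0.152, -0.988, 0.001], [0.004, -0.001, -1.0]]
wrist_force: [-0.8, -0.6, 7.2]
width: 0.441
grip_force: 31.6
```

Emit:
play_rows --commands '[[[0,0,25,0,25],[0,0,40,0,25],[0,0,40,0,25],[0,0,40,0,25],[0,0,40,0,25]]]'

```text
time: 4.75
eef_pos: [0.5319, 0.1778, 0.2299]
tool_rot: [[0.988, -0.151, 0.001], [-0.151, -0.988, 0.0], [0.001, -0.0, -1.0]]
wrist_force: [1.1, 0.5, -1.4]
width: 0.437
grip_force: 30.7
```

Emit:
play_rows --commands '[[[0,0,40,0.06,25],[4,-30,0,0.06,25],[4,-35,0,0.06,25],[4,-35,0,0.06,25],[4,-35,0,0.06,25]]]'

```text
time: 5.17
eef_pos: [0.5481, 0.0415, 0.2684]
tool_rot: [[0.989, 0.151, 0.002], [0.151, -0.989, -0.001], [0.001, 0.001, -1.0]]
wrist_force: [1.2, -0.9, -1.8]
width: 0.442
grip_force: 30.8
```

Emit:
play_rows --commands '[[[4,-35,0,0.06,25],[4,-35,0,0.06,25],[3,-35,0,0.06,25],[2,-30,0,0.06,25],[0,-23,0,0.045,25]]]'

```text
time: 5.58
eef_pos: [0.5611, -0.1187, 0.2678]
tool_rot: [[0.908, 0.419, 0.001], [0.419, -0.908, -0.001], [-0.0, 0.002, -1.0]]
wrist_force: [0.0, -0.7, -1.7]
width: 0.439
grip_force: 30.8
```

Emit:
play_rows --commands '[[[0,0,0,0,25],[0,0,0,0,25]]]'

```text
time: 5.75
eef_pos: [0.561, -0.117, 0.2675]
tool_rot: [[0.91, 0.416, 0.0], [0.416, -0.91, -0.0], [-0.0, 0.0, -1.0]]
wrist_force: [-0.1, 0.2, -1.4]
width: 0.442
grip_force: 30.8
```

```bash
python3 - <<'E'
from h import *
f=grab_frame("top"); cv2.imwrite("pics/t2.png",f["image"][60:310,180:560].repeat(2,0).repeat(2,1))
for q in("cabinet","cover_lip","flacon_mid"):
    for d in spot_point(f,q)[:3]: print(q,round(d["p"],2),w(f,d["at"]).round(3))
s=read_state(); print(s["eef_pos"],s["tool_rot"][:,1],s["width"])
E
```

```text
cabinet 0.7 [ 0.654 -0.104 -0.002]
flacon_mid 0.61 [ 0.56  -0.114  0.267]
[ 0.56143871 -0.1133054   0.26772919] [ 4.21748375e-01 -9.06712913e-01 -4.27542368e-05] 0.44193572944548554
```

View pics/t2.png

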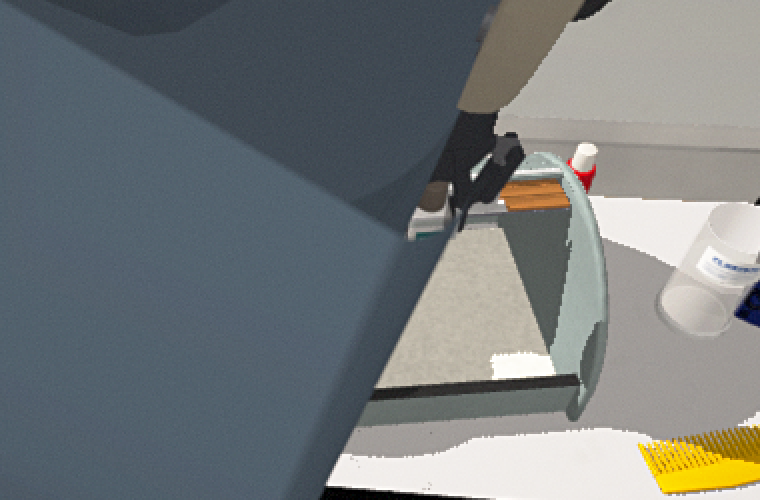

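The flacon hangs upright in the gripper at (432,210) in the crop, over the open cabinet. Lowering it.

Emit:
play_rows --commands '[[[1,0,-35,0,25],[0,0,-35,0,25],[0,0,-35,0,25],[0,0,-35,0,25],[0,0,-30,0,25]]]'

```text
time: 6.37
eef_pos: [0.5619, -0.1136, 0.0956]
tool_rot: [[0.907, 0.421, -0.001], [0.421, -0.907, 0.0], [-0.0, -0.001, -1.0]]
wrist_force: [0.1, -1.3, -2.1]
width: 0.443
grip_force: 30.9
```

Emit:
play_rows --commands '[[[0,0,-20,0,25],[0,0,-10,0,25],[0,0,-4,0,25],[0,0,-2,0,25],[0,0,0,0,25]]]'

```text
time: 6.78
eef_pos: [0.5634, -0.1147, 0.0623]
tool_rot: [[0.908, 0.42, 0.002], [0.42, -0.908, -0.0], [0.002, 0.001, -1.0]]
wrist_force: [0.8, -0.1, -1.2]
width: 0.445
grip_force: 30.8
```

Emit:
play_rows --commands '[[[0,0,-2,0,25],[0,0,-2,0,25],[0,0,-1,0,25],[0,0,0,0,25]]]'

```text
time: 7.12
eef_pos: [0.5628, -0.1153, 0.0568]
tool_rot: [[0.908, 0.419, 0.001], [0.419, -0.908, -0.0], [0.001, 0.001, -1.0]]
wrist_force: [0.1, -0.2, -1.8]
width: 0.44
grip_force: 30.9
```

Emit:
play_rows --commands '[[[0,0,-1,0,25],[0,0,-1,0,25],[0,0,0,0,25],[0,0,0,0,25]]]'

```text
time: 7.45
eef_pos: [0.5629, -0.1153, 0.0567]
tool_rot: [[0.908, 0.419, 0.001], [0.419, -0.908, -0.002], [0.0, 0.002, -1.0]]
wrist_force: [-4.6, -1.0, 14.9]
width: 0.44
grip_force: 32.8
```

Contact with the floor (about 15 N). Opening gently and rising.

Emit:
play_rows --commands '[[[0,0,1,0,45],[0,0,0,0,55],[0,0,0,0,65],[0,0,0,0,70],[0,0,0,0,70]]]'

```text
time: 7.87
eef_pos: [0.5624, -0.1152, 0.0551]
tool_rot: [[0.908, 0.419, -0.0], [0.419, -0.908, 0.0], [-0.0, -0.0, -1.0]]
wrist_force: [-0.6, 0.2, -0.5]
width: 0.821
grip_force: 0.0
```

Emit:
play_rows --commands '[[[0,0,15,0,70],[0,0,30,0,70],[0,0,40,0,70],[0,0,40,0,70],[0,0,40,0,70]]]'

```text
time: 8.28
eef_pos: [0.562, -0.1149, 0.2216]
tool_rot: [[0.908, 0.42, -0.001], [0.42, -0.908, 0.001], [-0.001, -0.001, -1.0]]
wrist_force: [0.1, -0.1, 0.4]
width: 0.822
grip_force: 0.0
```

Emit:
play_rows --commands '[[[0,0,40,0,40],[0,0,40,0,0],[0,0,20,0,0],[0,0,0,0,0],[0,0,0,0,0]]]'

```text
time: 8.7
eef_pos: [0.5628, -0.1151, 0.3213]
tool_rot: [[0.908, 0.419, 0.002], [0.419, -0.908, -0.001], [0.002, 0.002, -1.0]]
wrist_force: [0.2, -0.1, -0.9]
width: 0.111
grip_force: 0.0
```

```bash
python3 - <<'E'
from h import *
for n in("side","top"):
    f=grab_frame(n); cv2.imwrite(f"pics/{n}3.png",f["image"][60:310,180:560].repeat(2,0).repeat(2,1))
    for q in("cabinet","cover_lip","flacon_mid"):
        for d in spot_point(f,q)[:4]: print(n,q,round(d["p"],2),w(f,d["at"]).round(3))
s=read_state(); print(s["eef_pos"],s["tool_rot"][:,1],s["width"])
E
```

```text
top cover_lip 0.71 [ 0.649 -0.107  0.203]
top flacon_mid 0.77 [ 0.565 -0.113  0.058]
[ 0.56217723 -0.11511878  0.3193448 ] [ 0.41953578 -0.90773806 -0.00116031] -0.0011673850078681074
```

View pics/side3.png

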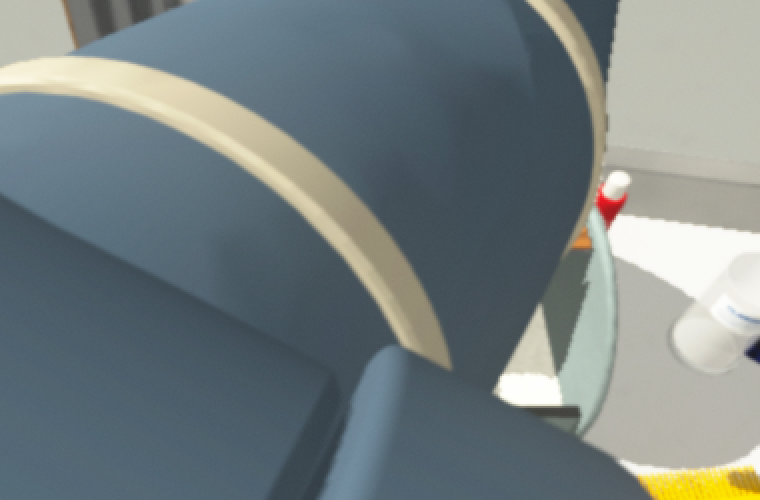

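The side view is blocked by the arm. The top view puts the flacon at (0.565, −0.113, 0.058), so it is standing where I placed it. Next I go behind the lip with shut fingers.

Emit:
play_rows --commands '[[[34,7,0,0,0],[34,7,0,0,0],[34,7,0,0,0],[33,8,0,0,0],[0,0,0,0,0]]]'

```text
time: 9.52
eef_pos: [0.7016, -0.0833, 0.3174]
tool_rot: [[0.907, 0.422, 0.0], [0.422, -0.907, 0.004], [0.002, -0.004, -1.0]]
wrist_force: [-0.9, 0.7, -0.2]
width: -0.003
grip_force: 0.0
```

```bash
cat > arc.py <<'E'
from h import *
O=np.array([.653,-.107]);X=np.array([.9085,.418]);Y=np.array([-.418,.9085])
def cab(): 
    s=read_state(); d=s["eef_pos"][:2]-O; return np.round([d@X*1e3,d@Y*1e3,s["eef_pos"][2]*1e3],1)
def tcp(th,rho):   # cabinet x, world z (mm) of TCP for contact at elevation th
    t=np.radians(th); return np.array([-rho*np.cos(t)+4*np.sin(t)+11, 45+rho*np.sin(t)+4*np.cos(t)+22])
E
python3 - <<'E'
from arc import *
print(cab())
f=grab_frame("top"); D=f["depth"];K=f["K"]
v,u=np.mgrid[:400,:640]; P=np.dstack([(u-K[0,2])/K[0,0]*D,(v-K[1,2])/K[1,1]*D,D])
W=P@f["world_from_camera"][:3,:3].T+f["world_from_camera"][:3,3]
d=W[...,:2]-O; cx=d@X; cy=d@Y; z=W[...,2]
for zz in range(190,230,5):
    m=(D>0)&(abs(cx)<.06)&(abs(cy)<.08)&(abs(z-zz/1e3)<.0025)
    if m.any(): print(zz,m.sum(),np.percentile(cx[m]*1e3,[5,50,95]).round(1))
for th,r in((90,165),(80,166),(70,167),(60,168),(50,169),(40,169),(30,170),(20,170),(10,171),(7,171)): print(th,tcp(th,r).round(1))
E
```

```text
[ 54.    1.2 317.4]
190 12 [-11.8  -9.8  -7.6]
90 [ 15. 232.]
80 [-13.9 231.2]
70 [-42.4 225.3]
60 [-69.5 214.5]
50 [-94.6 199. ]
40 [-115.9  178.7]
30 [-134.2  155.5]
20 [-147.4  128.9]
10 [-156.7  100.6]
7 [-158.2   91.8]
```

Emit:
play_rows --commands '[[[-3,-1,-30,0,0],[0,0,-30,0,0],[0,0,-20,0,0],[0,0,-5,0,0],[0,0,0,0,0]]]'

```text
time: 9.98
eef_pos: [0.6929, -0.0878, 0.2336]
tool_rot: [[0.908, 0.419, -0.004], [0.419, -0.908, -0.0], [-0.004, -0.001, -1.0]]
wrist_force: [-0.6, -0.3, 1.1]
width: -0.002
grip_force: 0.0
```

Emit:
play_rows --commands '[[[-9,-4,0,0,0],[-9,-4,0,0,0],[-9,-4,0,0,0],[-9,-4,0,0,0],[-5,-2,0,0,0]]]'

```text
time: 10.4
eef_pos: [0.6534, -0.1059, 0.2368]
tool_rot: [[0.908, 0.419, 0.004], [0.419, -0.908, -0.001], [0.004, 0.002, -1.0]]
wrist_force: [4.0, 0.2, -1.0]
width: 0.002
grip_force: 1.8
```

Contact is made (4 N along +x) and the lip is moving. I'll follow the arc.

Emit:
play_rows --commands '[[[-13.5,-6,-5,0,0],[-12.7,-5.9,-3,0,0],[-12.7,-5.9,-4,0,0],[-12.7,-5.9,-5,0,0],[-12,-5.5,-6,0,0]]]'

```text
time: 10.82
eef_pos: [0.591, -0.1338, 0.2142]
tool_rot: [[0.908, 0.42, 0.006], [0.42, -0.908, 0.0], [0.006, 0.002, -1.0]]
wrist_force: [5.2, 1.8, 0.5]
width: -0.001
grip_force: 2.1
```

```bash
python3 - <<'E'
from arc import *
print(cab(), read_state()["wrist_force"])
E
```

```text
[-67.6   1.6 214.2] [5.21902179 1.80230167 0.45851542]
```

Emit:
play_rows --commands '[[[-13.6,-6.3,-7,0,0],[-10.9,-5,-8,0,0],[-10,-4.6,-10,0,0],[-9.1,-4.2,-10.5,0,0],[-8.7,-4,-11.5,0,0]]]'

```text
time: 11.23
eef_pos: [0.5382, -0.1582, 0.1667]
tool_rot: [[0.908, 0.419, 0.004], [0.419, -0.908, -0.0], [0.004, 0.002, -1.0]]
wrist_force: [2.9, 1.8, 3.0]
width: 0.006
grip_force: 1.8
```

```bash
python3 - <<'E'
from arc import *
print(cab(), read_state()["wrist_force"])
for t,r in ((35,170),(30,170),(25,170),(20,170),(15,170.5),(10,171),(7,171)): print(t,tcp(t,r).round(1))
E
```

```text
[-125.7    1.4  166.7] [2.88992867 1.76288587 2.98520299]
35 [-126.   167.8]
30 [-134.2  155.5]
25 [-141.4  142.5]
20 [-147.4  128.9]
15 [-152.7  115. ]
10 [-156.7  100.6]
7 [-158.2   91.8]
```

Emit:
play_rows --commands '[[[-7.7,-3.5,-11.5,0,0],[-6.5,-3,-13,0,0],[-5.5,-2.5,-13.5,0,0],[-4.8,-2.2,-13,0,0],[0,0,0,0,0]]]'

```text
time: 11.65
eef_pos: [0.5109, -0.1701, 0.1131]
tool_rot: [[0.908, 0.419, -0.003], [0.419, -0.908, 0.0], [-0.003, -0.002, -1.0]]
wrist_force: [-0.5, 0.5, -0.2]
width: -0.004
grip_force: 0.0
```

Emit:
play_rows --commands '[[[-2,-1,-5,0,0],[-1,-0.5,-4,0,0],[0,0,-3,0,0],[0,0,0,0,0]]]'

```text
time: 11.98
eef_pos: [0.5098, -0.1714, 0.1021]
tool_rot: [[0.908, 0.419, -0.001], [0.419, -0.908, -0.0], [-0.001, 0.0, -1.0]]
wrist_force: [0.1, 0.4, 0.1]
width: 0.005
grip_force: 0.0
```

```bash
python3 - <<'E'
from arc import *
print(cab(), read_state()["wrist_force"])
E
```

```text
[-157.     1.4  102.1] [0.05085858 0.37059779 0.12738173]
```

Emit:
play_rows --commands '[[[0,0,-2,0,0],[0,0,-2,0,0],[0,0,-2,0,0],[0,0,0,0,0]]]'

```text
time: 12.32
eef_pos: [0.5104, -0.1714, 0.0997]
tool_rot: [[0.908, 0.419, -0.001], [0.419, -0.908, -0.003], [-0.002, 0.002, -1.0]]
wrist_force: [-8.8, 1.1, 26.7]
width: -0.001
grip_force: 12.4
```

```bash
python3 - <<'E'
from arc import *
print(cab(), read_state()["wrist_force"])
for n in("top","side"):
    f=grab_frame(n); cv2.imwrite(f"pics/{n}4.png",f["image"][100:330,180:560].repeat(2,0).repeat(2,1))
    for d in spot_point(f,"cover_lip")[:2]: p=w(f,d["at"]); print(d["p"],p, (p[:2]-O)@X)
E
```

```text
[-156.5    1.1   99.7] [-8.81866519  1.12416822 26.65115492]
```

View pics/top4.png

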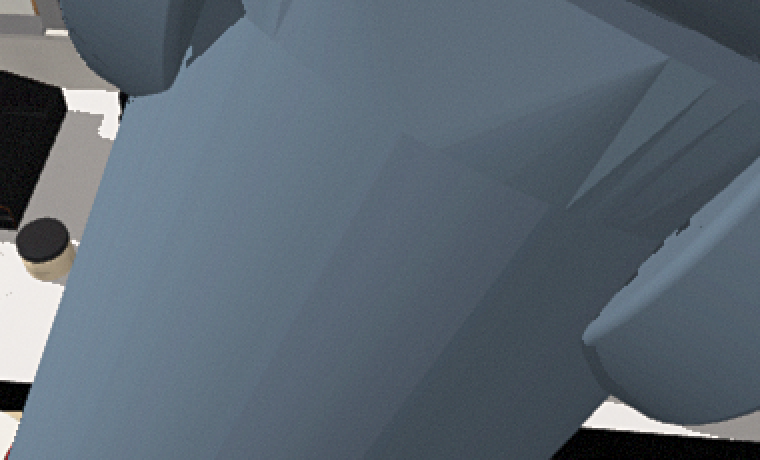

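The arm hides the view, but 27 N builds up at exactly the predicted shut height (TCP z of about 0.100). Backing off to look.

Emit:
play_rows --commands '[[[0,0,8,0,0],[0,0,30,0,0],[0,0,40,0,0],[0,0,40,0,0],[0,0,40,0,0]]]'

```text
time: 12.93
eef_pos: [0.5098, -0.1709, 0.2559]
tool_rot: [[0.908, 0.42, -0.0], [0.42, -0.908, 0.0], [-0.0, -0.0, -1.0]]
wrist_force: [1.6, -0.7, -0.2]
width: -0.002
grip_force: 0.0
```

Emit:
play_rows --commands '[[[0,0,30,0,0],[-14,-38,0,0,0],[-14,-38,0,0,0],[-14,-38,0,0,0],[-14,-38,0,0,0]]]'

```text
time: 13.35
eef_pos: [0.4533, -0.3246, 0.2847]
tool_rot: [[0.907, 0.42, 0.001], [0.42, -0.907, -0.001], [0.0, 0.001, -1.0]]
wrist_force: [1.1, 0.5, 0.3]
width: 0.001
grip_force: 0.0
```

Emit:
play_rows --commands '[[[-24,-34,0,0,0],[-24,-34,0,0,0],[-24,-34,0,0,0],[-24,-34,0,0,0],[-24,-34,0,0,0]]]'

```text
time: 13.77
eef_pos: [0.3326, -0.4946, 0.2843]
tool_rot: [[0.908, 0.42, 0.0], [0.42, -0.908, -0.0], [-0.0, 0.0, -1.0]]
wrist_force: [0.5, 0.1, -0.5]
width: 0.001
grip_force: 0.0
```

```bash
python3 - <<'E'
from arc import *
for n in("top","side"):
    f=grab_frame(n); cv2.imwrite(f"pics/{n}5.png",f["image"][100:330,180:560].repeat(2,0).repeat(2,1))
    for q in("cover_lip","flacon_mid"):
        for d in spot_point(f,q)[:4]: p=w(f,d["at"]); print(n,q,round(d["p"],2),p.round(3), ((p[:2]-O)@X).round(3))
print(read_state()["eef_pos"])
E
```

```text
top cover_lip 0.62 [ 0.51  -0.171  0.069] -0.157
top flacon_mid 0.61 [0.62  0.163 0.035] 0.083
side cover_lip 0.89 [ 0.515 -0.177  0.073] -0.155
side flacon_mid 0.62 [0.456 0.168 0.031] -0.064
side flacon_mid 0.48 [0.614 0.168 0.035] 0.08
[ 0.3351381  -0.49200743  0.28423808]
```

View pics/top5.png

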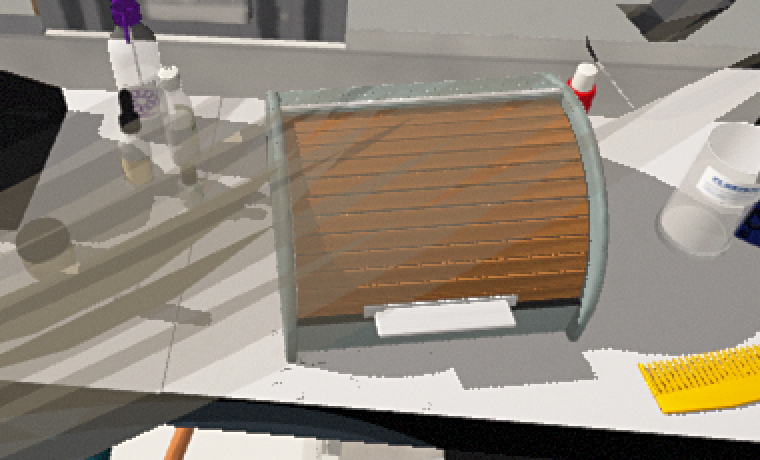

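The cover is fully down, with its lip at the sill at (445,318) in the crop. The measured lip height of 0.069–0.073 m matches the 0.073 m expected when shut.

```bash
python3 -c "
from bench import *
print(finish_job())"
```

```text
the job is handed in; nothing more can be done
None
```

The largest teal-label flacon was set upright on the cabinet floor, the cover measures fully shut, and the job was handed in at about 14 s with the arm clear. The flacon itself is hidden behind the cover and was last seen standing just before closing; no verdict came back.

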